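# Release the stop and kick the bracket out with the pedal

## Task

Clear the finished bracket out of the kick-out fixture: first release the stop by pressing the red knob in and turning it clockwise as far as it goes, so that it springs back up on the green mark; only then press the pedal right down to its stop with the gripper, hold it there for a moment so that the pusher drops the bracket into the yellow tray, and let the pedal come all the way up again. Do not touch the bracket with the robot, and leave the can, jar and wrench where they are.

Things in the scene. Friction and masses are not known exactly. Their poses are not given: they have to be found in the camera images.
- fixture: fixed kick-out fixture, 470 mm (x) by 140 mm wide; origin on the bench below the pedal's hinge, x pointing from pedal to tray. Pedal on its -x side (towards the robot); on +x a blue bed (x 14 to 107 mm, 100 mm wide, top 70 mm high) with rails to 82 mm and a red pusher (top 92 mm), then the yellow tray (inside x 111 to 252 mm, 128 mm wide, floor 6 mm, walls 45 mm, end wall 60 mm high)
- pedal_pad (a point): centre of the top of the black ribbed rubber pad (90 mm along x by 80 mm wide) on the steel pedal; moves with the pedal. It lies 140 mm from the hinge axis, towards the robot, and 10 mm above the pedal's middle plane. Free it is about 93 mm high, at the stop 55 mm high
- pedal_hinge (a point): point on the pedal's hinge axis (which runs along the fixture's y), 45 mm above the bench, centred on the fixture
- pedal (a joint): pedal angle: 0 is up (sloping 0.28 rad up towards the robot), growing as pressed; 0.28 rad is the stop, pedal level. The spring pushes back at the pad with about 4 N at first, about 15 N at the stop. The pusher follows the pedal, 72 mm for the full stroke; the bracket tips off the bed only in the last part of the stroke
- bracket: loose aluminium U-shaped bracket, 50 mm (x) by 60 mm (y) by 26 mm high, 4 mm walls, open above; origin at the centre of its underside. It starts on the bed in front of the red pusher
- bracket_mid (a point): centre of the bracket, 12 mm above its underside
- stop_box: fixed grey control box, 110 x 110 x 60 mm, with the red stop knob on the centre of its top; origin at the centre of its underside. With the knob at 0 its grip bar lies along the box's x axis, white line at the -x end, beside a red mark
- knob_grip (a point): point on the knob's axis in the middle of its grip bar, moves with the knob; x axis along the bar. The bar is 44 mm long, 14 mm thick and stands 30 mm above a round skirt of 52 mm diameter; with the knob up this point is 98 mm above the bench, the bar's top 108 mm, the skirt's top 78 mm
- stop_press (a joint): how far the knob is pressed in: 0 is up, 0.008 m is fully in (spring about 3 N to 7 N)
- stop_turn (a joint): knob angle in rad, growing clockwise seen from above: near 0 (red mark) is stopped, 1.2 (green mark, end stop) is released. A catch inside blocks it between about 0.13 and 0.97 unless pressed in at least 6 mm; let go in between, it stays in; past that it springs up and is held released
- case: fixed grey plastic tool case, 110 x 150 x 57 mm, bystander; origin at the centre of its underside
- jar: loose amber glass jar with a black cap, 60 mm diameter, 75 mm high, standing on the bench, bystander
- wrench: loose steel wrench, 160 mm long, lying on the bench, bystander
- can: loose green can, 60 mm diameter, 110 mm high, standing on the bench, bystander

How it is judged (in metres and radians):
On the way, in this order (a step that is already met when the one before it is completed fails the run):
1. the knob has been pressed in, turned to the released position and has sprung back up (value of joint stop_turn above 0.95 rad and value of joint stop_press below 0.0025 m), for 0.1 s.
2. the pedal is held down at its stop (value of joint pedal above 0.262 rad), for 0.2 s.
At the end, for the whole second after the job is handed in: The knob is up (within 2.5 mm) in the released position (turned more than 0.95 rad), the pedal is fully up again (below 0.03 rad), and the bracket is at rest in the yellow tray, lying or standing (its middle inside the tray walls and less than 51 mm above the bench) (all of step 1 and value of joint pedal below 0.03 rad and x of bracket_mid in the frame of fixture between 0.11 and 0.25 m and y of bracket_mid in the frame of fixture between -0.062 and 0.062 m and z of bracket_mid in the frame of fixture below 0.051 m and linear speed of bracket below 0.02 m/s); the robot touches nothing.
It fails at once if the pedal was pressed before the stop was released (value of joint pedal above 0.06 rad and value of joint stop_turn below 0.9 rad).
It fails at once if the robot touched the bracket (contact force between any of the fingers, the arm and bracket above 0.5 N).
It fails at once if the jar, the wrench or the can was moved more than 30 mm (distance of any of jar, wrench, can from where it was at the start of the episode above 0.03 m).
It also fails if it takes over 53 s, if anything falls off the work surface, if the arm or the gripper's body presses on something with over 40 N, if the wrist force passes 120 N, or if a joint passes its speed limit or range.

## Robot

A 6-joint arm with a two-finger parallel gripper is mounted at the origin on the work surface. World frame = base frame: x ahead of the robot, y to its left, z up, the work surface at z = 0. Lengths are in mm, angles in degrees, forces in N, time in s.
With the tool pointing down it reaches from about 350 to 850 mm from the base axis. Payload 8.1 kg.
Tool frame: the origin (TCP) lies midway between the tips of the shut fingers; the grasp point (between the pads) lies 19 mm behind it; z points along the fingers, y is the line along which they close (so a half turn about z gives the same grasp; the last joint's range is limited). The gripper opens to 85 mm and grips with 20 to 120 N. Pads are 22 mm wide; open, the fingers measure 114 mm over their backs; the gripper's body (76 mm by 85 mm) begins 54 mm behind the grasp point. The pads swing forward as they close: fully open they stand 13 mm farther back than shut.
Start: joints at [68.446, 7.471, 85.268, -0, 87.261, -4.893], TCP at [172.009, 574.82, 231.292] pointing down, gripper open.
Joint ranges: [-169.43, 169.43], [-51.17, 129.36], [1.28, 143.12], [-76.62, 256.62], [0, 156.53], [-152.29, 152.29]. Speed limits (degrees/s): [136.94, 136.94, 159.86, 180, 180, 180].

## Interface

Orientations are given as [roll, pitch, yaw] about the fixed x, y, z axes, in that order (R = Rz(yaw) Ry(pitch) Rx(roll)).
In Python, from bench import sensors, optics, r gives the robot as it stands.
- The arm moves only by the tool apply_moves, never from a script. Its argument "targets" is a list of rows, each a list of 7 numbers: the shift along the tool's x, y, z in mm, then the turn, a rotation vector about the tool's x, y, z in rad, then the closure, from 0 (fully open) to 1 (shut). In form: [[x, y, z, wx, wy, wz, claw], ...]. A call has 1 to 20 rows; each row shifts and turns the commanded pose from where the row before left it, along the tool's axes as they then stand; what a row does not reach is not made up. A row lasts 1/8 s, in which the tool goes at most 62.5 mm and 10.7 degrees, less where a joint would pass 70% of its speed; a pose out of reach is approached as far as the arm can. A call is refused whole if a number of a shift passes 62.5 or a number of a turn 0.188, either way. A call with a gripper value outside its range is refused whole. The fingers move at their own pace and stop on an object; "force" is the grip in N (left out, the last holds). Time passes only in rows, so rows that do not move let the fingers close. It gives the time, the measured TCP pose, the force, the opening and the grip force at its end, in the units of the state.
- sensors.sense(): the state, without advancing time (a new reading comes with each control period).
- optics.snapshot(name): name is "scene" or "top"; returns the picture (400x640x3 uint8, red, green, blue); there is no depth.
- optics.get_calibration(name): a dict with "camera_matrix" (3x3 intrinsics, pixels), "pose" (4x4, takes a point from camera to world coordinates). Camera axes: x right, y down, z forward; pixel columns grow to the right and rows downward; lengths in mm; the calibration is good to about 2 mm. A picture is of the moment at which its call begins. get_calibration takes no time and is no camera call.
- r.hand_in(): hands the job in; it is judged then, once.
The state is a dict: "time": time; "joint_pos": joint angles; "qd": joint speeds; "joint_efforts": joint torques, N m; "tool_pos": TCP position; "tcp_rot": TCP orientation; "ft_force": force on the tool from outside, world axes, zero at the start; "wrist_torque": the same for the moment, N m; "finger_gap": finger opening in mm; "grip_force": force on a finger pad.
Only numpy, scipy, OpenCV 4.12 (cv2) and the standard library are available. Lean on these libraries where they do the work, as an engineer would, in place of code of your own. Each camera call takes 0.05 s, during which the arm holds its last target. There are 200 camera calls.

## Working session

There is one attempt and no reset: what is moved stays moved. The work goes in short steps, Python scripts to look and compute and a tool call to move; the robot and the scene stay as the last step left them, time stands still between calls to the robot, and variables do not carry over. Pictures are saved under pics/ and viewed, at most 10 in all, crops included, and the job is handed in when it is done.

Besides the shell and the picture viewer there is one more tool, called after ">>>" by a JSON object that holds its "name" and its "arguments", one argument or row to a line. apply_moves: Moves the arm, as the interface text tells. Its arguments: {"type":"object","properties":{"targets":{"type":"array"},"force":{"type":"number"}},"required":["targets"]}

```bash
mkdir -p pics
python3 - <<'E'
from bench import sensors, optics, r
import cv2
for n in ("scene","top"):
    cv2.imwrite(f"pics/{n}0.png",cv2.resize(optics.snapshot(n)[:,:,::-1],(800,500),interpolation=cv2.INTER_CUBIC))
    c=optics.get_calibration(n);print(c["camera_matrix"],c["pose"])
s=sensors.sense();print(s)
E
```

```text
[[389.08094579   0.         323.60433629]
 [  0.         389.08094579 206.01909614]
 [  0.           0.           1.        ]] [[ 6.30444419e-01  4.97560318e-01 -5.95796581e-01  1.21419489e+03]
 [ 7.76234350e-01 -4.03850750e-01  4.84112389e-01 -5.77710995e+02]
 [ 2.62217964e-04 -7.67683725e-01 -6.40828861e-01  7.57896122e+02]
 [ 0.00000000e+00  0.00000000e+00  0.00000000e+00  1.00000000e+00]]
[[427.23752204   0.         322.05584439]
 [  0.         427.23752204 191.97090935]
 [  0.           0.           1.        ]] [[-1.39554685e-02 -9.97453003e-01  6.99482050e-02  5.20054427e+02]
 [-9.99889452e-01  1.35621149e-02 -6.09527540e-03 -5.56575171e+01]
 [ 5.13110516e-03 -7.00255348e-02 -9.97532003e-01  1.08370889e+03]
 [ 0.00000000e+00  0.00000000e+00  0.00000000e+00  1.00000000e+00]]
{'time': 0.1, 'joint_pos': array([ 6.84465987e+01,  7.51040581e+00,  8.53225918e+01, -1.43248728e-03,
        8.72610712e+01, -4.89234257e+00]), 'qd': array([-0.02965112, -0.1339843 , -0.04495933, -0.04550784, -0.03874494,
        0.03461041]), 'joint_efforts': array([ 3.03707369e-03, -5.70948172e+01, -5.01947808e+01,  1.75311456e-06,
        8.00840382e-03, -8.37697894e-05]), 'tool_pos': array([171.82640675, 574.36220424, 230.35752967]), 'tcp_rot': array([-1.79906152e+02, -6.59700884e-03,  1.63339006e+02]), 'ft_force': array([-0.035637  , -0.544093  , -0.38434149]), 'wrist_torque': array([ 0.04261565, -0.01031255, -0.00927362]), 'grip_force': 0.0, 'finger_gap': 85.39601405742359}
```

View pics/scene0.png

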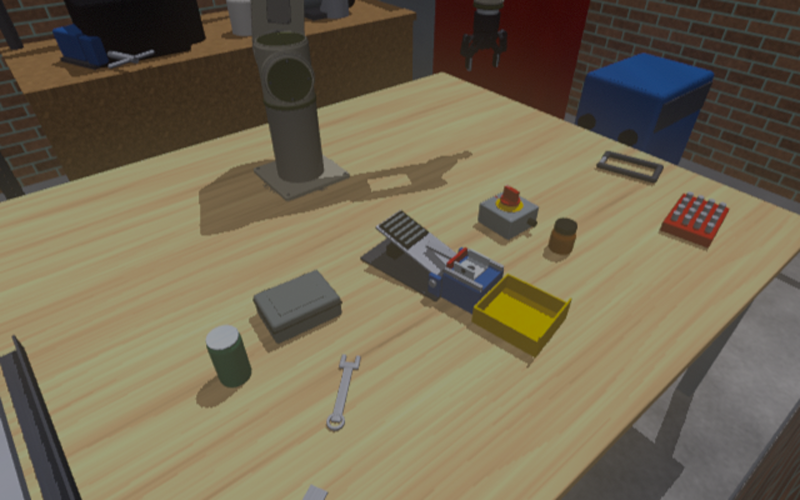

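View pics/top0.png

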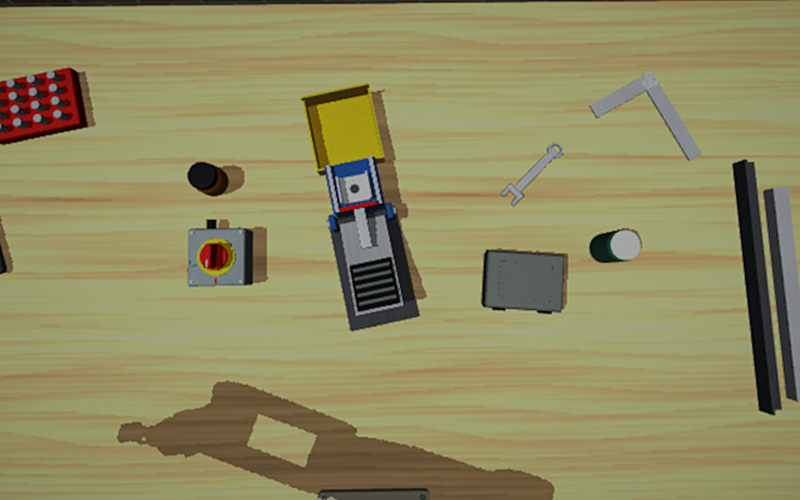

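The scene view shows the box with the red knob, the fixture, and the bystanders clear of both. In the top view the knob is at about (215,256), the pad at (376,285), and the tray at (345,125). I'll zoom in on these.

```bash
cat > h.py <<'E'
import numpy as np
from bench import sensors, optics, r
def px2w(n,uv,z):
    c=optics.get_calibration(n);K=c["camera_matrix"];P=c["pose"]
    d=P[:3,:3]@np.linalg.solve(K,[uv[0],uv[1],1]);o=P[:3,3]
    return o+d*(z-o[2])/d[2]
E
python3 - <<'E'
from h import *
import cv2
im=optics.snapshot("top")[:,:,::-1]
a=cv2.resize(im[170:240,140:220],(560,490),interpolation=cv2.INTER_CUBIC)   # x7
cv2.imwrite("pics/knob1.png",a)
b=cv2.resize(im[60:270,230:350],(343,600),interpolation=cv2.INTER_CUBIC) # x2.857
cv2.imwrite("pics/fix1.png",b)
E
```

```text
(no output)
```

View pics/knob1.png

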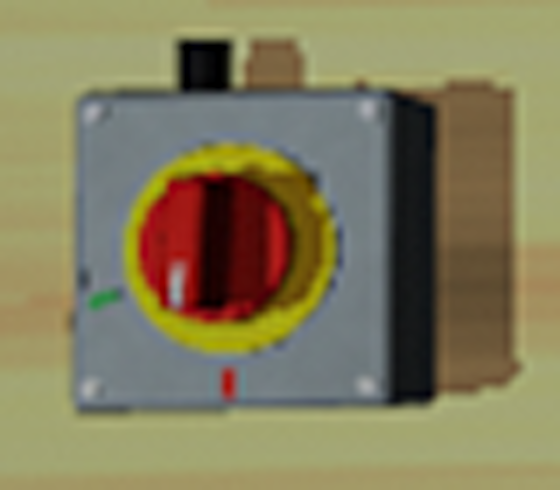

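View pics/fix1.png

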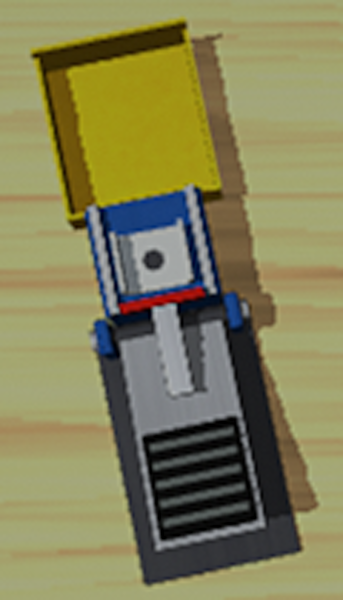

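The knob crop shows the box screws at (95,112), (370,110), (92,388) and (367,385). The bar is along the image vertical with its white line at (178,285), so the knob is near 0. The fixture crop shows the pad corners at about (143,437), (237,417), (257,513) and (163,535), the tray at the top, and the bracket on the bed in front of the red pusher.

Run:
```python
from h import *
k=lambda p:(140+p[0]/7-.5+.07,170+p[1]/7-.43)
P=[px2w("top",k(p),60) for p in [(95,112),(370,110),(92,388),(367,385)]]
c=sum(P)/4;print("box",c.round(1),[p[:2].round(1) for p in P])
a=P[0]+P[1]-P[2]-P[3];print("box yaw",np.degrees(np.arctan2(a[1],a[0])))
print("bar top ctr",px2w("top",k((185,246)),108).round(1),"white",px2w("top",k((178,285)),108).round(1))
s=600/210;f=lambda p:(230+p[0]/s-.33,60+p[1]/s-.33)
Q=[px2w("top",f(p),z) for p,z in [((143,437),80.7),((237,417),80.7),((257,513),105),((163,535),105)]]
pc=sum(Q)/4;print("pad",pc.round(1),[q.round(1) for q in Q])
a=Q[0]+Q[1]-Q[2]-Q[3];print("yaw pad",np.degrees(np.arctan2(a[1],a[0])))
T=[px2w("top",f(p),z) for p,z in [((35,52),60),((186,23),60),((219,192),45),((71,220),45)]]
print("tray",[t.round(1) for t in T]); a=T[0]+T[1]-T[2]-T[3];print("yaw tray",np.degrees(np.arctan2(a[1],a[0])))
m=(T[0]+T[1])/2-pc;print("yaw long",np.degrees(np.arctan2(m[1],m[0])),np.hypot(*m[:2]))
```

```text
box [565.4 296.1  60. ] [array([612.7, 343.2]), array([612.2, 249.1]), array([518.4, 342.9]), array([518.1, 249.4])]
box yaw -0.020713151127544092
bar top ctr [564.2 294.6 108. ] white [551.5 296.8 108. ]
pad [511.8  -8.8  92.9] [array([543.2,  38.1,  80.7]), array([558.6, -39.2,  80.7]), array([480.8, -54.6, 105. ]), array([464.5,  20.5, 105. ])]
yaw pad 11.922406618615152
tray [array([874.2, 130.1,  60. ]), array([8.98e+02, 7.00e-01, 6.00e+01]), array([754.1, -25.5,  45. ]), array([731.4, 102.1,  45. ])]
yaw tray 10.721022345360538
yaw long 11.212845180821272 381.6322565926013
```

>>> {"name": "apply_moves", "arguments": {
  "targets": [
    [-30.4,-10.3,0,0,0,0,0],
    [-30.4,-10.3,0,0,0,0,0],
    [-30.4,-10.3,0,0,0,0,0],
    [-30.4,-10.3,0,0,0,0,0],
    [-30.4,-10.3,0,0,0,0,0],
    [-30.4,-10.3,0,0,0,0,0],
    [-30.4,-10.3,0,0,0,0,0],
    [-30.4,-10.3,0,0,0,0,0],
    [-30.4,-10.3,0,0,0,0,0],
    [-30.4,-10.3,0,0,0,0,0],
    [-30.4,-10.3,0,0,0,0,0],
    [-30.4,-10.3,0,0,0,0,0],
    [-30.4,-10.3,0,0,0,0,0],
    [-30.4,-10.3,0,0,0,0,0],
    [-30.4,-10.3,0,0,0,0,0],
    [0,0,20,0,0,-0.097,0],
    [0,0,20,0,0,-0.097,0],
    [0,0,20,0,0,-0.097,0],
    [0,0,0,0,0,0,0]
  ],
  "force": 40
}}

```text
time: 2.52
tool_pos: [563.0, 295.4, 168.6]
tcp_rot: [-179.9, -0.3, 180.0]
ft_force: [0.5, -0.4, -0.3]
finger_gap: 85.5
grip_force: 0.0
```

>>> {"name": "apply_moves", "arguments": {
  "targets": [
    [-2,0,20,0,0,0,0],
    [0,0,20,0,0,0,0],
    [0,0,20,0,0,0,0],
    [0,0,16,0,0,0,0],
    [0,0,8,0,0,0,0],
    [0,0,0,0,0,0,0.6],
    [0,0,0,0,0,0,0.8],
    [0,0,0,0,0,0,1],
    [0,0,0,0,0,0,1],
    [0,0,0,0,0,0,1],
    [0,0,0,0,0,0,1],
    [0,0,0,0,0,0,1]
  ]
}}

```text
time: 4.03
tool_pos: [567.2, 295.1, 87.9]
tcp_rot: [-179.9, 0.1, 180.0]
ft_force: [0.5, -5.2, 2.5]
finger_gap: 13.3
grip_force: 44.1
```

Run:
```python
from h import *
import cv2
im=optics.snapshot("scene")[:,:,::-1]
cv2.imwrite("pics/grip.png",cv2.resize(im[80:220,300:480],(720,560),interpolation=cv2.INTER_CUBIC))
```

```text
(no output)
```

View pics/grip.png

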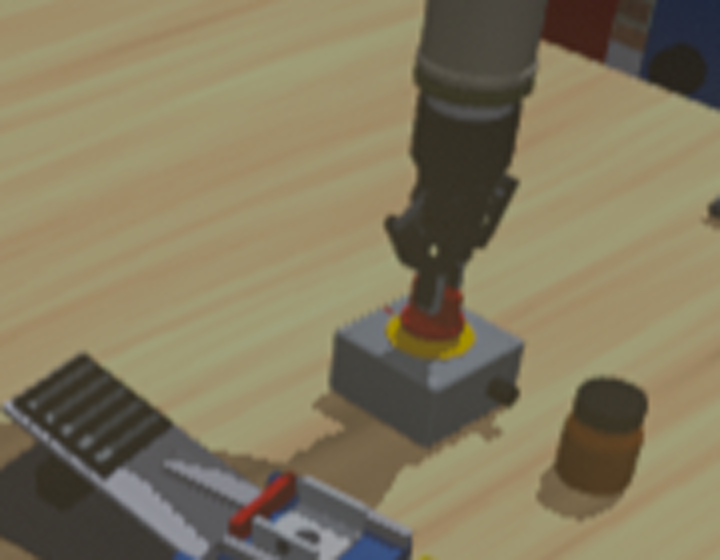

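The fingers grip the red bar at about (440,280), and the jar stands clear at (605,435). Now I'll press the knob in.

>>> {"name": "apply_moves", "arguments": {
  "targets": [
    [0,0,3,0,0,0,1],
    [0,0,3,0,0,0,1],
    [0,0,3,0,0,0,1],
    [0,0,1.5,0,0,0,1],
    [0,0,0,0,0,0,1],
    [0,0,0,0,0,0,1]
  ]
}}

```text
time: 4.82
tool_pos: [567.5, 295.2, 80.2]
tcp_rot: [-179.9, 0.1, 180.0]
ft_force: [-8.8, -10.1, 21.8]
finger_gap: 13.2
grip_force: 46.8
```

>>> {"name": "apply_moves", "arguments": {
  "targets": [
    [0,0,0,0,0,0.11,1],
    [0,0,0,0,0,0.11,1],
    [0,0,0,0,0,0.11,1],
    [0,0,0,0,0,0.11,1],
    [0,0,0,0,0,0.11,1],
    [0,0,0,0,0,0.11,1],
    [0,0,0,0,0,0.11,1],
    [0,0,0,0,0,0.11,1],
    [0,0,0,0,0,0.11,1],
    [0,0,0,0,0,0.11,1],
    [0,0,0,0,0,0.11,1],
    [0,0,0,0,0,0,1]
  ]
}}

```text
time: 6.32
tool_pos: [567.4, 294.5, 80.2]
tcp_rot: [180.0, 0.1, 110.6]
ft_force: [-9.8, -12.4, 22.2]
finger_gap: 12.9
grip_force: 47.1
```

>>> {"name": "apply_moves", "arguments": {
  "targets": [
    [0,0,-3,0,0,0,1],
    [0,0,-3,0,0,0,1],
    [0,0,-3,0,0,0,1],
    [0,0,-1.5,0,0,0,1],
    [0,0,0,0,0,0,1],
    [0,0,0,0,0,0,0.5],
    [0,0,0,0,0,0,0],
    [0,0,0,0,0,0,0],
    [0,0,0,0,0,0,0],
    [0,0,0,0,0,0,0],
    [0,0,-20,0,0,0,0],
    [0,0,-30,0,0,0,0],
    [0,0,-30,0,0,0,0],
    [0,0,-30,0,0,0,0],
    [0,0,0,0,0,0,0]
  ]
}}

```text
time: 8.2
tool_pos: [568.8, 297.0, 202.8]
tcp_rot: [179.5, -0.0, 110.7]
ft_force: [0.1, 0.4, -1.0]
finger_gap: 85.5
grip_force: 0.0
```

Run:
```python
from h import *
import cv2
im=optics.snapshot("scene")[:,:,::-1]
cv2.imwrite("pics/rel.png",cv2.resize(im[80:220,300:480],(720,560),interpolation=cv2.INTER_CUBIC))
```

```text
(no output)
```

View pics/rel.png

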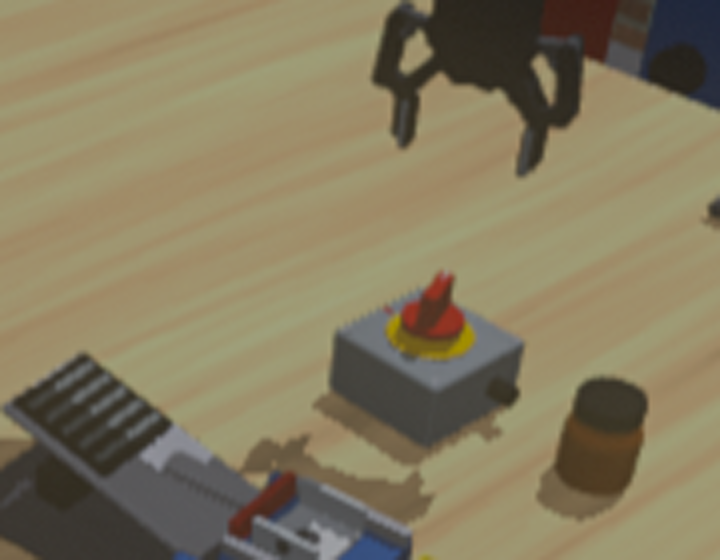

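The bar has turned to the green mark and the knob is up, at about (437,300). The pedal is still up. Next I'll shut the fingers and go over the pad.

>>> {"name": "apply_moves", "arguments": {
  "targets": [
    [-22.1,-13.6,0,0,0,0,0.5],
    [-22.1,-13.6,0,0,0,0,1],
    [-22.1,-13.6,0,0,0,0,1],
    [-22.1,-13.6,0,0,0,0,1],
    [-22.1,-13.6,0,0,0,0,1],
    [-22.1,-13.6,0,0,0,0,1],
    [-22.1,-13.6,0,0,0,0,1],
    [-22.1,-13.6,0,0,0,0,1],
    [-22.1,-13.6,0,0,0,0,1],
    [-22.1,-13.6,0,0,0,0,1],
    [-22.1,-13.6,0,0,0,0,1],
    [-22.1,-13.6,0,0,0,0,1],
    [0,0,25,0,0,0,1],
    [0,0,25,0,0,0,1],
    [0,0,25,0,0,0,1],
    [0,0,0,0,0,0,1]
  ]
}}

```text
time: 10.25
tool_pos: [504.9, -9.4, 119.2]
tcp_rot: [-179.7, -0.2, 110.7]
ft_force: [-0.1, -0.0, -0.8]
finger_gap: 0.1
grip_force: 0.0
```

>>> {"name": "apply_moves", "arguments": {
  "targets": [
    [0,0,8,0,0,0,1],
    [0,0,8,0,0,0,1],
    [0,0,5,0,0,0,1],
    [0,0,5,0,0,0,1],
    [0,0,5,0,0,0,1],
    [0,0,5,0,0,0,1],
    [0,0,5,0,0,0,1],
    [0,0,5,0,0,0,1],
    [0,0,5,0,0,0,1],
    [0,0,5,0,0,0,1],
    [0,0,5,0,0,0,1],
    [0,0,4,0,0,0,1],
    [0,0,0,0,0,0,1],
    [0,0,0,0,0,0,1]
  ]
}}

```text
time: 12.0
tool_pos: [507.0, -10.2, 58.1]
tcp_rot: [-179.9, 0.0, 110.7]
ft_force: [-8.8, -1.8, 13.5]
finger_gap: 0.1
grip_force: 6.7
```

Nearly there. I'll press on until the force shows the stop.

>>> {"name": "apply_moves", "arguments": {
  "targets": [
    [0,0,2,0,0,0,1],
    [0,0,2,0,0,0,1],
    [0,0,2,0,0,0,1],
    [0,0,0,0,0,0,1],
    [0,0,0,0,0,0,1]
  ]
}}

```text
time: 12.62
tool_pos: [507.1, -10.2, 54.8]
tcp_rot: [-179.9, 0.0, 110.7]
ft_force: [-23.9, -1.4, 40.1]
finger_gap: -0.2
grip_force: 20.5
```

The force jumped to 40 N at z = 55 mm, so the pedal is on its stop. I'll hold it and look.

>>> {"name": "apply_moves", "arguments": {
  "targets": [
    [0,0,0,0,0,0,1],
    [0,0,0,0,0,0,1],
    [0,0,0,0,0,0,1],
    [0,0,0,0,0,0,1]
  ]
}}

```text
time: 13.12
tool_pos: [507.1, -10.2, 54.7]
tcp_rot: [-179.9, 0.0, 110.7]
ft_force: [-23.9, -0.7, 41.0]
finger_gap: -0.0
grip_force: 20.5
```

Run:
```python
from h import *
import cv2
im=optics.snapshot("scene")[:,:,::-1]
cv2.imwrite("pics/press.png",cv2.resize(im[140:290,280:470],(760,600),interpolation=cv2.INTER_CUBIC))
```

```text
(no output)
```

View pics/press.png

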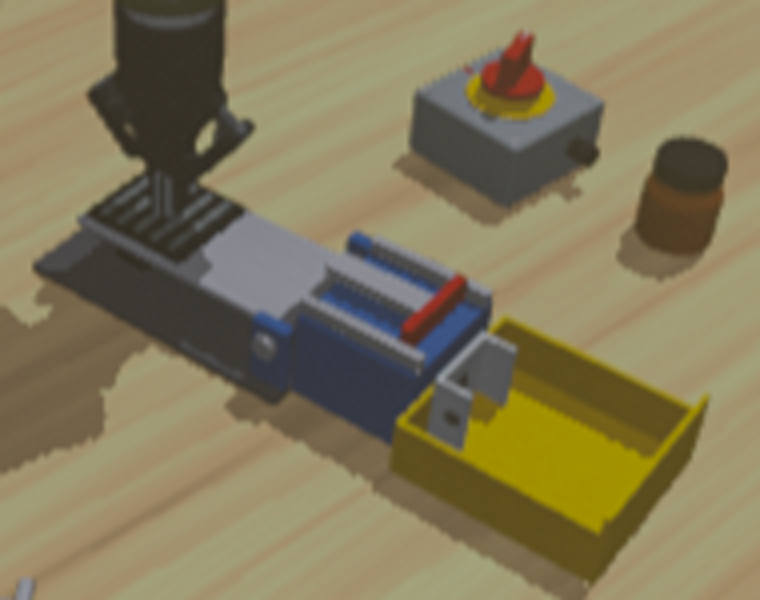

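The pedal is level, and the red pusher at (435,310) is at the end of its stroke. The bracket is standing in the tray at about (470,390). I'll let the pedal up slowly.

>>> {"name": "apply_moves", "arguments": {
  "targets": [
    [0,0,-6,0,0,0,1],
    [0,0,-5,0,0,0,1],
    [0,0,-5,0,0,0,1],
    [0,0,-5,0,0,0,1],
    [0,0,-5,0,0,0,1],
    [0,0,-5,0,0,0,1],
    [0,0,-5,0,0,0,1],
    [0,0,-5,0,0,0,1],
    [0,0,-5,0,0,0,1],
    [0,0,-5,0,0,0,1],
    [0,0,-10,0,0,0,1],
    [0,0,-20,0,0,0,1],
    [0,0,-30,0,0,0,1],
    [0,0,-30,0,0,0,1],
    [0,0,-30,0,0,0,1],
    [0,0,0,0,0,0,1],
    [0,0,0,0,0,0,1],
    [0,0,0,0,0,0,1]
  ]
}}

```text
time: 15.42
tool_pos: [506.6, -9.6, 220.7]
tcp_rot: [-179.9, -0.1, 110.7]
ft_force: [0.1, 0.4, -0.4]
finger_gap: -0.3
grip_force: 0.0
```

Run:
```python
from h import *
import cv2
im=optics.snapshot("scene")[:,:,::-1]
cv2.imwrite("pics/end.png",cv2.resize(im[140:290,280:470],(760,600),interpolation=cv2.INTER_CUBIC))
```

```text
(no output)
```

View pics/end.png

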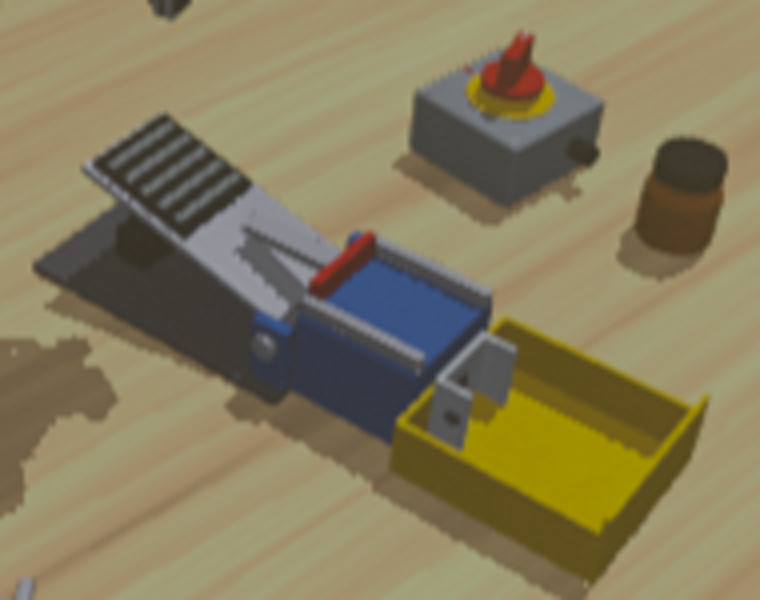

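The pedal is fully up, the knob is up and released, and the bracket is standing still in the tray at about (470,390). I'll check numerically that it stands on the floor before handing in.

Run:
```python
from h import *
c=optics.get_calibration("scene");T=np.linalg.inv(c["pose"])
y=np.radians(11.2);R=np.array([[np.cos(y),-np.sin(y)],[np.sin(y),np.cos(y)]])
o=np.array([511.8,-8.8])+R@[137.,0]
for p in [(111,-30,56),(137,-30,56),(137,-30,6),(111,30,56),(137,30,56),(111,-66,45),(252,-66,60)]:
    w=np.r_[o+R@p[:2],p[2],1];q=c["camera_matrix"]@(T@w)[:3];q=q[:2]/q[2];print(p,((q-[280,140])*4).round())
```

```text
(111, -30, 56) [438. 382.]
(137, -30, 56) [473. 400.]
(137, -30, 6) [464. 454.]
(111, 30, 56) [487. 334.]
(137, 30, 56) [521. 351.]
(111, -66, 45) [406. 425.]
(252, -66, 60) [611. 517.]
```

```bash
python3 -c "
from bench import r
print(r.hand_in())"
```

```text
the job is handed in; nothing more can be done
None
```

The job is handed in; no verdict came back, but the last picture shows the stop released with the knob up on the green mark, the pedal pressed to its stop and fully up again, and the bracket standing on the tray floor.

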